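# Release the hidden catch of the drawer

## Task

The low wooden case's drawer has no handle: it is opened by a concealed catch in the narrow ledge behind the case's raised back rail. Run a fingertip along the top of that ledge until it drops into the notch, and press down inside it until the catch is fully home and the drawer has come out at the front, then take the hand away. Do not touch the drawer, grasp nothing, and leave the offcut, the glue tube and the other things lying about where they are.

Things in the scene. Friction and masses are not known exactly. Their poses are not given: they have to be found in the camera images.
- case: Low brown wooden case fixed to the table, 150 x 344 x 80 mm, turned by up to 15 degrees. Origin: centre of its underside, on the table; x points to its back (away from the robot), y along its length to the left, z up. Flat top 60 mm high from x = -75 to +29 mm, then a raised rail x = +29 to +41 mm, 80 mm high, along the whole length, then the ledge behind it.
- ledge_mid (a point): Middle of the ledge's flat top: 58 mm behind the case's origin, 45 mm above the table; axes as the case. The ledge is 34 mm deep (x +-17 mm), open above and at its back, and made of six wooden pieces 54 mm long, with middles at y = -135, -81, -27, 27, 81, 135 mm, and a 10 mm end cheek as high beyond either end. Five are solid; one, a different one each time, has the notch.
- notch_level (a point): Case point straight below ledge_mid, at the height of the notch's floor (37 mm above the table, 8 mm below the ledge's top); it does NOT tell where along the ledge the notch is. The notch is 46 mm long, centred in its piece, between 4 mm walls, open above and at the back. Its floor is the wooden pad of the catch. Two shut fingers or one finger fit in from above.
- release (a joint): Travel of the catch's pad in the notch, m: 0 at the start (up), 0.008 fully pressed down against its stop (its top is then 29 mm above the table). It needs about 5 N and has no spring: it stays where it is left. It moves the drawer by a linkage, 5 mm of drawer for each mm of pad.
- drawer: Shallow drawer in the front of the case (front panel 322 x 42 mm, same brown wood, no handle). Its origin and axes are those of the case while it is shut; as the catch is pressed it slides out along the case's -x, 40 mm when the catch is fully home, and stays there.
- offcut_a: Pine offcut 40 x 74 x 21 mm lying loose on the case's flat top, left half; origin at the centre of its underside. To be left alone.
- glue_tube: Small white glue tube 26 x 67 x 14 mm lying loose on the case's flat top, right half; origin at the centre of its underside. To be left alone.
- masking_tape: Roll of masking tape lying flat on the table left of the case, 102 mm across, 24 mm high; origin at the centre of its underside. To be left alone.
- tape_measure: Yellow tape measure standing on the table right of the case, 36 x 78 x 60 mm; origin at the centre of its underside. To be left alone.
Things that resemble listed ones, but are neither listed nor needed, are in the scene too. What is shaped like the part that bears release but blue or white is not meant.

How it is judged:
By the outcome, as a careful person would: the job done as asked, in the order asked, and still so for the second after the job is handed in, with the robot touching nothing.
It also fails if it takes over 67 s, if anything falls off the work surface, if the arm or the gripper's body presses on something with over 40 N, if the wrist force passes 120 N, or if a joint passes its speed limit or range.

## Robot

A 7-joint arm with a two-finger parallel gripper is mounted at the origin on a cart in front of the work surface, level with it; the furniture and walls round the work are solid. World frame = base frame: x ahead of the robot, y to its left, z up, the work surface at z = 0. Lengths are in m, angles in rad, forces in N, time in s.
With the tool pointing down it reaches from about 0.4 to 0.75 m from the base axis. Payload 19.5 kg.
Tool frame: the origin (TCP) lies on the front face of the gripper's body, between the roots of the fingers; the fingertips stand 73 mm ahead of it and the grasp point (between the pads) lies 54 mm ahead of it; z points along the fingers, y is the direction in which the jaws open and shut (so a half turn about z gives the same grasp; the last joint's range is limited). The gripper opens to 85 mm and grips with 20 to 120 N. Pads are 22 mm wide; open, the fingers measure 114 mm over their backs; the gripper's body (76 mm by 85 mm) begins 54 mm behind the grasp point. The pads swing forward as they close: fully open they stand 13 mm farther back than shut.
Start: joints at [-1.36, 0.707, -0.028, 1.485, 0.022, 0.951, -0.075], TCP at [0.144, 0.557, 0.304] pointing down, gripper open.
Joint ranges: [-2.71, 2.71], [-0.32, 2.16], [-1.57, 1.52], [0, 2.45], [-1.46, 4.6], [0, 2.02], [-2.83, 2.83]. Speed limits (rad/s): [1.89, 1.89, 2.57, 2.57, 3.01, 3.01, 3.01].

## Interface

Orientations are given as a unit quaternion [w, x, y, z].
In Python, from rig import manip gives the robot as it stands.
- The arm moves only by the tool jog_arm, never from a script. Its argument "targets" is text: rows parted by semicolons, each of 5 numbers parted by spaces: the shift along the tool's x, y, z scaled (see below), then the turn about the tool's z scaled (see below), then the opening, from 0 (shut) to 1 (fully open). In form: x y z twist gripper; .... A call has exactly 10 rows; each row is the pose to reach, as a shift and turn from the pose commanded when the call began, along the tool's axes at that moment, turning the shorter way round; what a row does not reach only later rows make up. The controller multiplies each number of a shift by 0.12 m and each number of a turn by 180 degrees. A row lasts 1/12 s, in which the tool goes at most 41.7 mm and 7.16 degrees, less where a joint would pass 70% of its speed; a pose out of reach is approached as far as the arm can. A call with a number of a shift or a turn outside -1 to 1 is refused whole. A call with a gripper value outside its range is refused whole. The fingers move at their own pace and stop on an object; "grip_force" is the grip in N (left out, the last holds). Time passes only in rows, so rows that repeat a pose let the fingers close, or fill a call up. It gives the time, the measured TCP pose, the force and the opening at its end, in the units of the state.
- manip.sense(): the state, without advancing time (a new reading comes with each control period).
- manip.camera(name): name is "side" or "top" or "wrist"; returns a dict with "img" (400x640x3 uint8, red, green, blue), "mtx" (3x3 intrinsics, pixels), "k1" (the pictures are not rectified: a ray, as slopes to the right and down, at radius r is drawn at 1 + k1 r^2 times it, then the intrinsics apply), "world_to_cam" (4x4, takes a point from world to camera coordinates); the wrist camera has in their place "tool_from_camera" (4x4, takes a point from camera to tool coordinates, whose origin is the TCP and whose axes are the flange's). Camera axes: x right, y up, looking along -z (the intrinsics and any distortion apply to the point x, -y, -z); pixel columns grow to the right and rows downward; lengths in m; the calibration is good to about 2 mm. A picture is of the moment at which its call begins: read the wrist's pose just before it. There is no depth.
- manip.job_done(): hands the job in, once; it reports no verdict.
Trained networks look in a picture, given as the dict that the camera call returned (one of the last four; its "shot" number tells which), for a name from the list of things; names that differ only in an ending like _2 or _b are one class to them, and where a whole thing is asked for, a point or a joint stands for the part that bears it (a point fixed in the world has none). Each returns a list of dicts, best first, with "conf" (0 to 1); they miss things now and then, are a little off and sometimes report something else, mostly with a low value. They report only what shows in the picture. A call takes as long as a camera call. They do not tell look-alikes from the thing itself.
- manip.look_for(query, picture): "rect" ([left, top, width, height] in pixels, round what is visible of it).
- manip.trace(query, picture): "mask" (400x640 bool, what is visible of it) and "rect" ([left, top, width, height] in pixels, round what is visible of it).
- manip.pinpoint(query, picture): "location" ([column, row] in pixels: a listed point, or the origin of a listed thing).
The state is a dict: "clock": time; "joint_positions": joint angles; "joint_vel": joint speeds; "tau": joint torques, N m; "eef_pos": TCP position; "eef_rot": TCP orientation; "wrist_force": force on the tool from outside, world axes, zero at the start; "moment": the same for the moment, N m; "finger_gap": opening from 0.0 (shut) to 1.0 (fully open).
Only numpy, scipy, OpenCV 4.12 (cv2) and the standard library are available. Lean on these libraries where they do the work, as an engineer would, in place of code of your own. Each camera call takes 0.05 s, during which the arm holds its last target. There are 200 camera calls.

## Working session

There is one attempt and no reset: what is moved stays moved. The work goes in short steps, Python scripts to look and compute and a tool call to move; the robot and the scene stay as the last step left them, time stands still between calls to the robot, and variables do not carry over. Pictures are saved under pics/ and viewed, about 8 in all and at most 12, crops included, and the job is handed in when it is done.

Besides the shell and the picture viewer there is one more tool, called after "Emit:" as name(argument=value, ...) on one line, values as JSON. jog_arm: Moves the arm, as the interface text tells. Its arguments: {"type":"object","properties":{"targets":{"type":"string"},"grip_force":{"type":"number"}},"required":["targets"]}

```bash
mkdir -p pics; cat > h.py <<'E'
import numpy as np, cv2
from rig import manip
def save(p,n): cv2.imwrite('pics/'+n,p['img'][:,:,::-1])
def W2C(p): return np.array(p['world_to_cam'])
def proj(p,X,T=None):
    T=W2C(p) if T is None else T
    X=np.atleast_2d(X); c=(T[:3,:3]@X.T).T+T[:3,3]
    s=np.c_[c[:,0]/-c[:,2],-c[:,1]/-c[:,2]]
    r2=(s**2).sum(1,keepdims=True); s=s*(1+p['k1']*r2)
    return (np.array(p['mtx'])@np.c_[s,np.ones(len(s))].T).T[:,:2]
def ray(p,uv,T=None):
    T=W2C(p) if T is None else T
    d=np.linalg.inv(p['mtx'])@np.array([uv[0],uv[1],1.]); d=d[:2]; s=d.copy()
    for _ in range(20): s=d/(1+p['k1']*(s@s))
    R=T[:3,:3]; return -R.T@T[:3,3], R.T@np.array([s[0],-s[1],-1])
def onz(p,uv,z,T=None):
    o,d=ray(p,uv,T); return o+d*(z-o[2])/d[2]
E
python3 - <<'E'
from h import *
s=manip.sense(); print({k:np.round(v,3) for k,v in s.items()})
ps={}
for n in ('top','side'):
    p=manip.camera(n); save(p,n+'0.png')
    for q,z in [('case',0),('ledge_mid',.045),('notch_level',.037),('offcut_a',.06),('glue_tube',.06),('drawer',0)]:
        for r in manip.pinpoint(q,p)[:2]: print(n,q,round(r['conf'],2),np.round(r['location']),np.round(onz(p,r['location'],z),3))
    for q in ('release','case'):
        for r in manip.look_for(q,p)[:4]: print(n,q,'rect',round(r['conf'],2),np.round(r['rect']))
E
```

```text
{'clock': np.float64(0.0), 'joint_positions': array([-1.36 ,  0.707, -0.028,  1.485,  0.022,  0.951, -0.075]), 'joint_vel': array([ 0.001,  0.001,  0.001, -0.001,  0.   , -0.001,  0.001]), 'tau': array([-0.0000e+00, -8.8323e+01,  1.2350e+00, -2.3616e+01,  1.7000e-02,
        7.0000e-03, -0.0000e+00]), 'eef_pos': array([0.144, 0.557, 0.303]), 'eef_rot': array([-0.   ,  0.126,  0.992, -0.001]), 'wrist_force': array([ 0.37 , -0.231, -0.33 ]), 'moment': array([0.023, 0.034, 0.023]), 'finger_gap': np.float64(1.002)}
top case 0.7 [322. 220.] [0.518 0.002 0.   ]
top ledge_mid 0.59 [316. 199.] [0.572 0.018 0.045]
top notch_level 0.87 [318. 198.] [0.576 0.012 0.037]
top offcut_a 0.93 [298. 232.] [0.488 0.063 0.06 ]
top glue_tube 0.44 [361. 218.] [ 0.523 -0.099  0.06 ]
top release rect 0.64 [292. 153.  16.  14.]
top release rect 0.6 [253. 182. 139.  80.]
top release rect 0.53 [214. 196.  15.  13.]
top release rect 0.45 [318. 124.  19.  12.]
top case rect 0.56 [252. 176. 140.  85.]
side case 0.92 [295. 226.] [0.517 0.004 0.   ]
side ledge_mid 0.94 [315. 209.] [ 0.573 -0.003  0.045]
side notch_level 0.65 [311. 226.] [ 0.536 -0.066  0.037]
side notch_level 0.62 [312. 208.] [0.572 0.017 0.037]
side offcut_a 0.73 [273. 199.] [0.478 0.07  0.06 ]
side glue_tube 0.43 [314. 225.] [ 0.53  -0.099  0.06 ]
side drawer 0.93 [297. 227.] [ 0.519 -0.003  0.   ]
side release rect 0.65 [336. 187.  14.  11.]
side release rect 0.52 [366. 195.  19.  13.]
side case rect 0.9 [244. 176. 112.  91.]
```

```bash
python3 - <<'E'
import cv2,numpy as np
a=cv2.imread('pics/top0.png')[110:300,190:450]; b=cv2.imread('pics/side0.png')[140:290,200:420]
a=cv2.resize(a,(400,292),interpolation=3); a=cv2.resize(cv2.imread('pics/top0.png')[120:290,200:440],(800,567),interpolation=3)
cv2.imwrite('pics/a.png',a)
cv2.imwrite('pics/b.png',cv2.resize(b,(800,545),interpolation=3))
E
```

```text
(no output)
```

View pics/a.png

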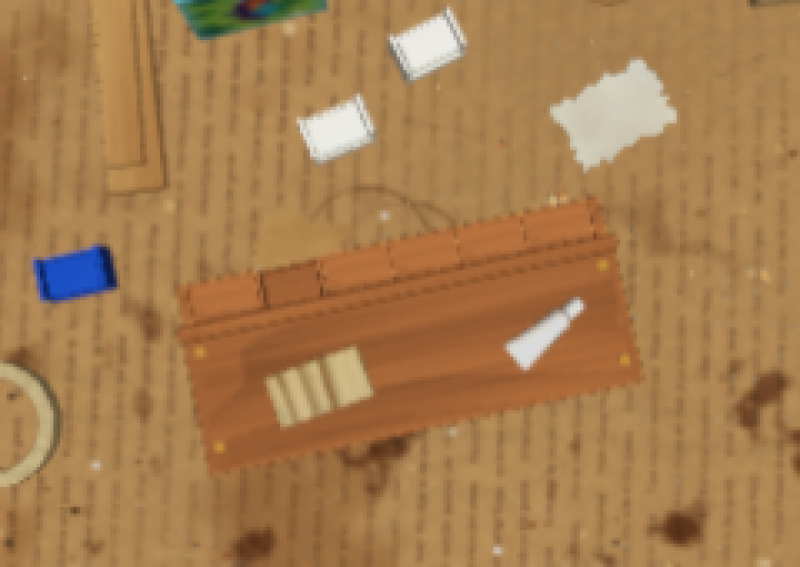

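View pics/b.png

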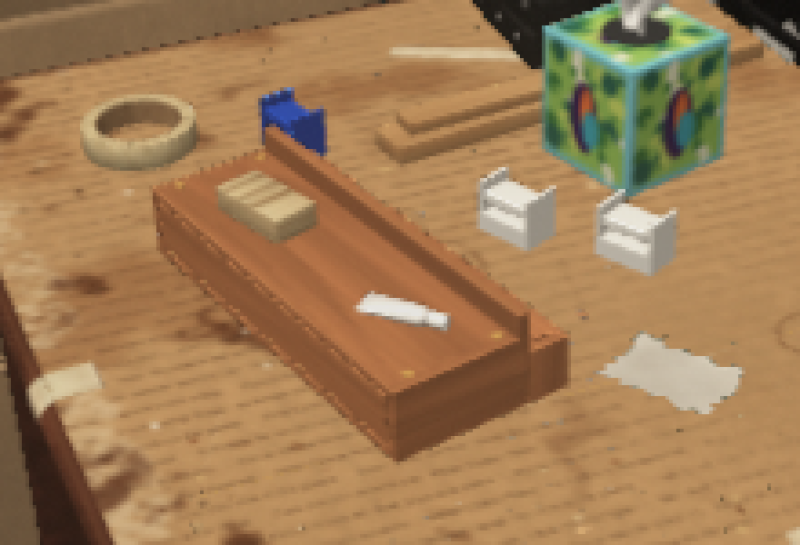

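The top crop shows the wooden case, with the glue tube at (545,335) and the offcut at (320,387). Of the six ledge pieces, the second from the left is darker and recessed, at crop (291,285), which is full-image (287,205). The similar-shaped parts are the blue one at crop (75,273) and the two white ones at (428,45) and (336,128). They stand loose on the table, so they are not the one meant.

Next I'll fit the case pose.

```bash
cat >> h.py <<'E'
def case2w(c,X):
    X=np.atleast_2d(X); a=c[2]; R=np.array([[np.cos(a),-np.sin(a)],[np.sin(a),np.cos(a)]])
    return np.c_[X[:,:2]@R.T+c[:2],X[:,2]]
E
python3 - <<'E'
from h import *
from scipy.optimize import least_squares
p=manip.camera('top')
uv=np.array([[180,288],[598,197],[211,473],[640,380],[291,286]])*.3+[200,120]
X=np.array([[.075,.172,.045],[.075,-.172,.045],[-.075,.172,.06],[-.075,-.172,.06],[.058,.081,.037]])
f=lambda c:(proj(p,case2w(c,X[:4]))-uv[:4]).ravel()
r=least_squares(f,[.518,.002,-.2]); c=r.x; print(c,np.degrees(c[2]),np.round(r.fun,1))
print('notch px',uv[4],'pred',[np.round(proj(p,case2w(c,[[.058,y,.037]]))[0],1) for y in (.135,.081,.027)])
n=case2w(c,[[.058,.081,.045]])[0]; print(n)
s=manip.sense(); from scipy.spatial.transform import Rotation as Ro
q=s['eef_rot']; R=Ro.from_quat([q[1],q[2],q[3],q[0]]).as_matrix(); print(np.round(R,3))
E
```

```text
[0.51777364 0.00135472 0.20812478] 11.92467163551713 [-1.6 -0.7  0.4 -0.5 -0.5  0.7  1.6  0.4]
notch px [287.3 205.8] pred [array([267.8, 209.2]), array([287.7, 205. ]), array([307.6, 200.7])]
[0.55778533 0.09259103 0.045     ]
[[-0.968  0.25  -0.   ]
 [ 0.25   0.968 -0.   ]
 [ 0.    -0.    -1.   ]]
```

Emit:
jog_arm(targets="-0.09 -0.06 0.01 0 0;-0.18 -0.12 0.02 0 0;-0.27 -0.19 0.02 0 0;-0.35 -0.25 0.03 0 0;-0.44 -0.31 0.04 0 0;-0.53 -0.37 0.05 0 0;-0.62 -0.44 0.06 0 0;-0.71 -0.5 0.07 0 0;-0.8 -0.56 0.08 0 0;-0.88 -0.62 0.08 0 0")

```text
clock: 1.78
eef_pos: [0.2284, 0.4573, 0.2941]
eef_rot: [0.0, 0.126, 0.992, -0.0]
wrist_force: [0.5, 0.3, -0.2]
finger_gap: 0.0
```

Emit:
jog_arm(targets="-0.09 -0.06 0.01 0 0;-0.18 -0.12 0.02 0 0;-0.27 -0.19 0.02 0 0;-0.35 -0.25 0.03 0 0;-0.44 -0.31 0.04 0 0;-0.53 -0.37 0.05 0 0;-0.62 -0.44 0.06 0 0;-0.71 -0.5 0.07 0 0;-0.8 -0.56 0.08 0 0;-0.88 -0.62 0.08 0 0")

```text
clock: 2.62
eef_pos: [0.3118, 0.3588, 0.2845]
eef_rot: [-0.0, 0.126, 0.992, -0.0]
wrist_force: [-0.1, -1.0, 0.2]
finger_gap: 0.003
```

Emit:
jog_arm(targets="-0.09 -0.06 0.01 0 0;-0.18 -0.12 0.02 0 0;-0.27 -0.19 0.02 0 0;-0.35 -0.25 0.03 0 0;-0.44 -0.31 0.04 0 0;-0.53 -0.37 0.05 0 0;-0.62 -0.44 0.06 0 0;-0.71 -0.5 0.07 0 0;-0.8 -0.56 0.08 0 0;-0.88 -0.62 0.08 0 0")

```text
clock: 3.45
eef_pos: [0.3953, 0.2603, 0.2749]
eef_rot: [-0.0, 0.126, 0.992, -0.0]
wrist_force: [-0.0, -0.6, -0.2]
finger_gap: -0.001
```

Emit:
jog_arm(targets="-0.09 -0.06 0.01 0 0;-0.18 -0.12 0.02 0 0;-0.27 -0.19 0.02 0 0;-0.35 -0.25 0.03 0 0;-0.44 -0.31 0.04 0 0;-0.53 -0.37 0.05 0 0;-0.62 -0.44 0.06 0 0;-0.71 -0.5 0.07 0 0;-0.8 -0.56 0.08 0 0;-0.88 -0.62 0.08 0 0")

```text
clock: 4.28
eef_pos: [0.4789, 0.1618, 0.2653]
eef_rot: [-0.0, 0.126, 0.992, -0.0]
wrist_force: [0.4, -0.7, -0.0]
finger_gap: -0.001
```

Emit:
jog_arm(targets="-0.09 -0.06 0.01 -0.02 0;-0.18 -0.12 0.02 -0.04 0;-0.27 -0.19 0.02 -0.06 0;-0.35 -0.25 0.03 -0.08 0;-0.44 -0.31 0.04 -0.1 0;-0.53 -0.37 0.05 -0.12 0;-0.62 -0.44 0.06 -0.14 0;-0.71 -0.5 0.07 -0.147 0;-0.8 -0.56 0.08 -0.147 0;-0.88 -0.62 0.08 -0.147 0")

```text
clock: 5.12
eef_pos: [0.5625, 0.0633, 0.2557]
eef_rot: [-0.0, -0.104, 0.995, 0.0]
wrist_force: [-0.8, -0.2, -1.4]
finger_gap: 0.0
```

```bash
cat >> h.py <<'E'
from scipy.spatial.transform import Rotation as Ro
def tool(s):
    q=s['eef_rot']; T=np.eye(4); T[:3,:3]=Ro.from_quat([q[1],q[2],q[3],q[0]]).as_matrix(); T[:3,3]=s['eef_pos']; return T
E
python3 - <<'E'
from h import *
s=manip.sense(); p=manip.camera('wrist'); T=np.linalg.inv(tool(s)@np.array(p['tool_from_camera']))
c=[.5178,.00135,.2081]
im=p['img'][:,:,::-1].copy()
ys=[-.027+.054*i-.027 for i in range(-1,5)]
for y in [-.054,0,.054,.108,.162,.172]:
    for x,z in((.041,.045),(.075,.045),(-.075,.06),(.029,.08)):
        u=proj(p,case2w(c,[[x,y,z]]),T)[0]; cv2.circle(im,tuple(int(v) for v in u),3,(255,0,255),-1)
cv2.imwrite('pics/w1.png',im)
for q in('release','case'):
    for r in manip.look_for(q,p)[:3]: print(q,round(r['conf'],2),np.round(r['rect']))
print(np.round(p['tool_from_camera'],3))
E
```

```text
release 0.79 [264. 273.  19.  21.]
release 0.64 [326. 173.  45.  23.]
case 0.78 [ 40.  24. 433. 176.]
[[ 0.     0.951  0.309  0.081]
 [ 1.    -0.    -0.001 -0.   ]
 [-0.     0.309 -0.951 -0.07 ]
 [ 0.     0.     0.     1.   ]]
```

View pics/w1.png

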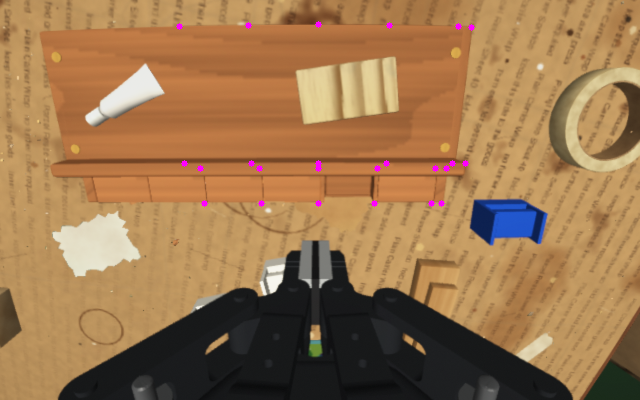

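The wrist view agrees with the fit to about 2 mm. It shows the recess with side walls at (349,187), which is the brown piece at case y = +81 mm. I'll touch down on the solid piece next to it, at y = +27, and slide left into the notch.

Emit:
jog_arm(targets="-0.01 -0.02 0.1 0 0;-0.01 -0.04 0.2 0 0;-0.01 -0.06 0.3 0 0;-0.01 -0.08 0.4 0 0;-0.01 -0.1 0.5 0 0;-0.01 -0.13 0.6 0 0;-0.01 -0.16 0.7 0 0;-0.01 -0.2 0.8 0 0;-0.01 -0.2 0.9 0 0;-0.01 -0.2 0.98 0 0")

```text
clock: 6.1
eef_pos: [0.5678, 0.0413, 0.1374]
eef_rot: [-0.0, -0.104, 0.995, 0.0]
wrist_force: [0.0, 0.3, -0.5]
finger_gap: -0.0
```

Emit:
jog_arm(targets="0 0 0.03 0 0;0 0 0.06 0 0;0 0 0.08 0 0;0 0 0.1 0 0;0 0 0.11 0 0;0 0 0.12 0 0;0 0 0.13 0 0;0 0 0.14 0 0;0 0 0.15 0 0;0 0 0.15 0 0")

```text
clock: 6.93
eef_pos: [0.5681, 0.0412, 0.1201]
eef_rot: [-0.0, -0.104, 0.995, -0.0]
wrist_force: [-0.4, -0.4, -0.1]
finger_gap: -0.003
```

Emit:
jog_arm(targets="0 0 0.003 0 0;0 0 0.006 0 0;0 0 0.009 0 0;0 0 0.012 0 0;0 0 0.015 0 0;0 0 0.018 0 0;0 0 0.02 0 0;0 0 0.02 0 0;0 0 0.02 0 0;0 0 0.02 0 0")

```text
clock: 7.77
eef_pos: [0.5681, 0.0412, 0.1179]
eef_rot: [-0.0, -0.104, 0.995, -0.0]
wrist_force: [0.5, 0.5, -0.5]
finger_gap: 0.003
```

Emit:
jog_arm(targets="0 0 0.001 0 0;0 0 0.002 0 0;0 0 0.003 0 0;0 0 0.004 0 0;0 0 0.005 0 0;0 0 0.006 0 0;0 0 0.007 0 0;0 0 0.008 0 0;0 0 0.009 0 0;0 0 0.009 0 0")

```text
clock: 8.6
eef_pos: [0.5681, 0.0412, 0.1176]
eef_rot: [0.0, -0.104, 0.995, -0.0]
wrist_force: [-4.5, -0.8, 18.4]
finger_gap: 0.001
```

Contact on the ledge at TCP z = 0.1176. I'll ease off a little and slide left towards the notch.

Emit:
jog_arm(targets="0 0 -0.004 0 0;0 0.06 -0.004 0 0;0 0.12 -0.004 0 0;0 0.18 -0.004 0 0;0 0.22 -0.004 0 0;0 0.24 -0.004 0 0;0 0.26 -0.004 0 0;0 0.28 -0.004 0 0;0 0.28 -0.004 0 0;0 0.28 -0.004 0 0")

```text
clock: 9.43
eef_pos: [0.5614, 0.074, 0.1177]
eef_rot: [0.0, -0.104, 0.995, -0.0]
wrist_force: [-0.6, -2.4, 7.4]
finger_gap: 0.001
```

Emit:
jog_arm(targets="0 0.02 0 0 0;0 0.04 0 0 0;0 0.06 0 0 0;0 0.08 0 0 0;0 0.1 0 0 0;0 0.12 0 0 0;0 0.14 0 0 0;0 0.16 0 0 0;0 0.17 0 0 0;0 0.17 0 0 0")

```text
clock: 10.27
eef_pos: [0.5569, 0.0944, 0.1173]
eef_rot: [-0.0, -0.105, 0.995, 0.0]
wrist_force: [-0.5, 0.7, -0.0]
finger_gap: -0.001
```

The force fell from 7.4 N to 0, so the finger is over the notch. Now down onto the pad.

Emit:
jog_arm(targets="0 0 0.006 0 0;0 0 0.012 0 0;0 0 0.018 0 0;0 0 0.024 0 0;0 0 0.03 0 0;0 0 0.036 0 0;0 0 0.042 0 0;0 0 0.05 0 0;0 0 0.055 0 0;0 0 0.055 0 0")

```text
clock: 11.1
eef_pos: [0.5569, 0.094, 0.1106]
eef_rot: [-0.0, -0.104, 0.995, -0.0]
wrist_force: [0.3, -0.3, 0.9]
finger_gap: -0.002
```

Emit:
jog_arm(targets="0 0 0.004 0 0;0 0 0.008 0 0;0 0 0.012 0 0;0 0 0.016 0 0;0 0 0.02 0 0;0 0 0.024 0 0;0 0 0.028 0 0;0 0 0.032 0 0;0 0 0.034 0 0;0 0 0.034 0 0")

```text
clock: 11.93
eef_pos: [0.5569, 0.0941, 0.1066]
eef_rot: [-0.0, -0.104, 0.995, -0.0]
wrist_force: [0.5, -0.0, 2.1]
finger_gap: -0.0
```

Emit:
jog_arm(targets="0 0 0.004 0 0;0 0 0.008 0 0;0 0 0.012 0 0;0 0 0.016 0 0;0 0 0.02 0 0;0 0 0.024 0 0;0 0 0.028 0 0;0 0 0.032 0 0;0 0 0.035 0 0;0 0 0.035 0 0")

```text
clock: 12.77
eef_pos: [0.5569, 0.0941, 0.1023]
eef_rot: [-0.0, -0.104, 0.995, -0.0]
wrist_force: [0.7, 0.2, 0.7]
finger_gap: 0.002
```

Emit:
jog_arm(targets="0 0 0.001 0 0;0 0 0.002 0 0;0 0 0.003 0 0;0 0 0.004 0 0;0 0 0.005 0 0;0 0 0.006 0 0;0 0 0.007 0 0;0 0 0.008 0 0;0 0 0.008 0 0;0 0 0.008 0 0")

```text
clock: 13.6
eef_pos: [0.5569, 0.0941, 0.1017]
eef_rot: [0.0, -0.104, 0.995, -0.0]
wrist_force: [-1.1, -0.5, 9.1]
finger_gap: 0.001
```

Touching the stop. I'll press about 0.6 mm further to be sure it is fully home.

Emit:
jog_arm(targets="0 0 0.001 0 0;0 0 0.002 0 0;0 0 0.003 0 0;0 0 0.004 0 0;0 0 0.005 0 0;0 0 0.005 0 0;0 0 0.005 0 0;0 0 0.005 0 0;0 0 0.005 0 0;0 0 0.005 0 0")

```text
clock: 14.43
eef_pos: [0.557, 0.0941, 0.1015]
eef_rot: [0.0, -0.104, 0.995, -0.0]
wrist_force: [-3.6, -1.5, 19.3]
finger_gap: -0.001
```

```bash
python3 - <<'E'
from h import *
print(manip.sense()['wrist_force'])
c=[.5178,.00135,.2081]
for n in('side','top'):
    p=manip.camera(n)
    for r in manip.pinpoint('drawer',p)[:1]:
        w=onz(p,r['location'],0); print(n,r['conf'],w)
    if n=='side': cv2.imwrite('pics/s2.png',cv2.resize(p['img'][140:290,200:420,::-1],(800,545),interpolation=3))
E
```

```text
[-3.57744636 -1.52439677 19.28555015]
side 0.87 [ 0.47327059 -0.01917824  0.        ]
```

View pics/s2.png

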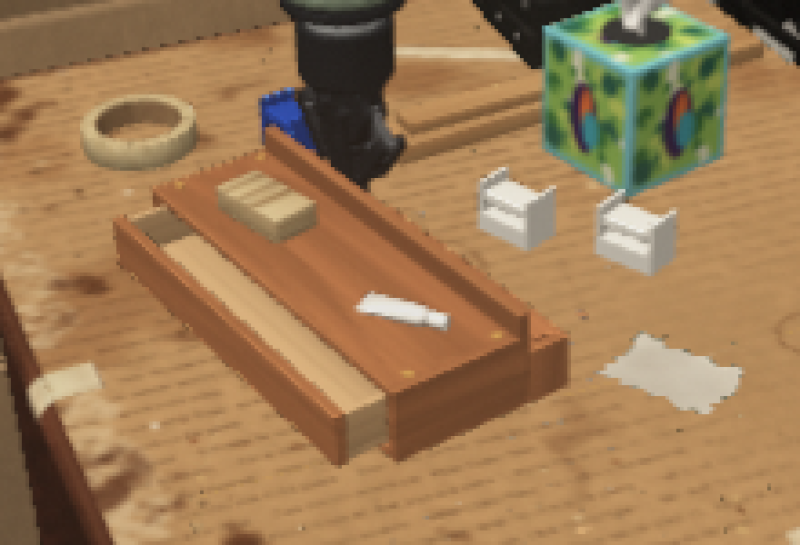

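The drawer stands out at the front, along crop (120,230) to (345,460), and the offcut and tube haven't moved. The catch is against its stop at 19 N, after 8 mm of travel. Now I'll lift straight up and away.

Emit:
jog_arm(targets="0 0 -0.04 0 0;0 0 -0.1 0 0;0 0 -0.2 0 0;0 0 -0.3 0 0;0 0 -0.4 0 0;0 0 -0.5 0 0;0 0 -0.6 0 0;0 0 -0.7 0 0;0 0 -0.8 0 0;0 0 -0.9 0 0")

```text
clock: 15.47
eef_pos: [0.5569, 0.094, 0.2106]
eef_rot: [0.0, -0.104, 0.995, -0.0]
wrist_force: [0.5, 0.4, -0.1]
finger_gap: 0.002
```

Emit:
jog_arm(targets="0 0.1 -0.1 0 0;0 0.2 -0.2 0 0;0 0.3 -0.3 0 0;0 0.4 -0.4 0 0;0 0.5 -0.4 0 0;0 0.6 -0.4 0 0;0 0.7 -0.4 0 0;0 0.8 -0.4 0 0;0 0.8 -0.4 0 0;0 0.8 -0.4 0 0")

```text
clock: 16.3
eef_pos: [0.5368, 0.1884, 0.2565]
eef_rot: [-0.0, -0.105, 0.994, -0.0]
wrist_force: [1.1, -0.5, 0.8]
finger_gap: 0.004
```

```bash
python3 - <<'E'
from h import *
s=manip.sense(); print(s['wrist_force'],s['joint_vel'])
for n in('side','top'):
    p=manip.camera(n)
    for r in manip.pinpoint('drawer',p)[:1]: print(n,r['conf'],onz(p,r['location'],0))
    for q in('offcut_a','glue_tube'):
        for r in manip.pinpoint(q,p)[:1]: print(n,q,np.round(r['location']))
    if n=='top': cv2.imwrite('pics/t3.png',cv2.resize(p['img'][120:290,200:440,::-1],(800,567),interpolation=3))
E
```

```text
[ 1.12129153 -0.49126563  0.81637897] [ 0.02640709 -0.00321316  0.01315577  0.00040461  0.00450518 -0.00139512
  0.00847322]
side 0.9 [ 0.47627979 -0.01161174  0.        ]
side offcut_a [273. 198.]
side glue_tube [311. 228.]
top 0.23 [0.58262618 0.0154117  0.        ]
top offcut_a [321. 220.]
top glue_tube [361. 220.]
```

View pics/t3.png

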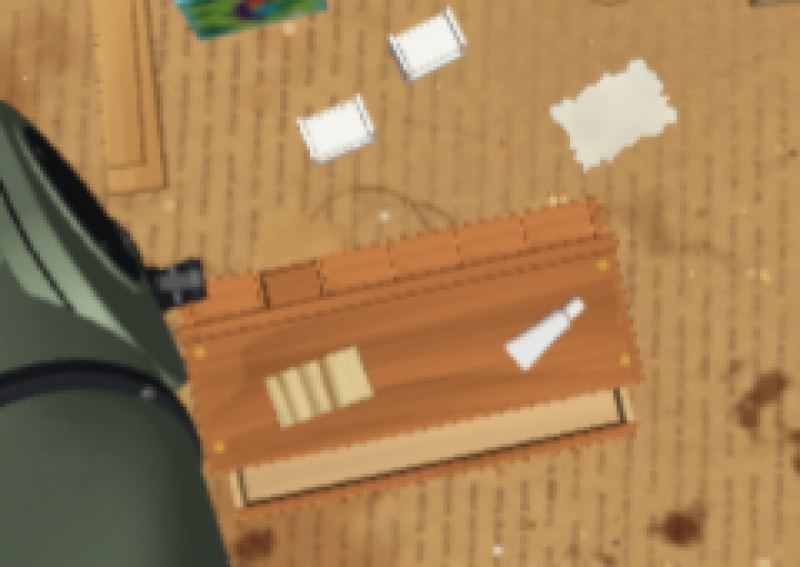

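The top view shows the drawer about 40 mm out (front edge at crop (435,470)), the offcut and glue tube at the same pixels as before, and the hand clear.

```bash
python3 -c "
from rig import manip
print(manip.job_done())"
```

```text
the job is handed in; nothing more can be done
None
```

The drawer is open and the job is handed in, at about 16.5 s on the robot's clock.

- **Pressing the catch:** With the fingers shut, I touched down on the solid ledge piece at y = +27 mm and slid left. The contact force fell from 7 N to 0 over the notch, in the piece at y = +81 mm. I then pressed the pad about 8 mm down to its stop, where the force rose to 19 N. That was the highest force I read. The hand was then lifted clear and moved to the left.
- **Last checks:** The networks' drawer origin in the side view is 42–46 mm out from the start, against 40 mm nominal. The top view by eye also shows it about 40 mm out. In the top picture the offcut and glue tube are at the same pixels as before. The wrist force was about 1.5 N, close to the sensor's noise.
- **Disagreements:** In the last top view the network's drawer point was wrong, with a low confidence of 0.23. Its offcut point was also off, landing between things. The pictures contradict both, so I discounted them.
- **Not checked:** In the last top view the arm hid the masking tape and the tape measure was outside the crop. The masking tape was in place in the side view taken during the press. I never looked for the tape measure, but the hand stayed over the left half of the case and to its left.

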